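# Show the trackball to the inspection camera

## Robot

A 7-joint arm with a two-finger parallel gripper is mounted at the origin on the work surface. World frame = base frame: x ahead of the robot, y to its left, z up, the work surface at z = 0. Lengths are in m, angles in rad, forces in N, time in s.
With the tool pointing down it reaches from about 0.425 to 0.925 m from the base axis. Payload 6.8 kg.
Tool frame: the origin (TCP) lies at the very end of the fingers, on their centre line; the grasp point (between the pads) lies 19 mm behind it; z points along the fingers, y is the line along which they close (so a half turn about z gives the same grasp; the last joint's range is limited). The gripper opens to 88 mm and grips with 3 to 60 N. Pads are 20 mm wide; open, the fingers measure 115 mm over their backs; the gripper's body (75 mm by 178 mm) begins 61 mm behind the grasp point.
Start: joints at [-1.226, 0.477, 0.022, 1.555, -0.011, 1.109, -0.083], TCP at [0.295, 0.607, 0.223] pointing down, gripper open.
Joint ranges: [-2.96, 2.96], [-0.34, 2.1], [-1.41, 1.46], [0.24, 2.44], [-1.37, 4.51], [0.17, 1.92], [-2.96, 2.96]. Speed limits (rad/s): [2.39, 2.39, 3.14, 3.14, 3.14, 3.14, 3.14].

## Interface

Orientations are given as [roll, pitch, yaw] about the fixed x, y, z axes, in that order (R = Rz(yaw) Ry(pitch) Rx(roll)).
In Python, from cell import sensors, viewer, ctrl gives the robot as it stands. The module is installed in compiled form; this text tells all that it offers.
- The arm moves only by the shell command python3 -m pendant 'ROWS'. ROWS is JSON, a list of rows, each a list of 3 entries, a list of its own where there are three numbers: the turn, a rotation vector about the world's x, y, z in units of 5 degrees (1.0 is 5 degrees), then the shift along the world's x, y, z in units of 30 mm (1.0 is 30 mm), then the opening, from 0 (shut) to 1 (fully open). A call has 1 to 10 rows; each row shifts and turns the commanded pose from where the row before left it; what a row does not reach is not made up. A row lasts 1/10 s, in which the tool goes at most 50 mm and 8.59 degrees, less where a joint would pass 70% of its speed; a pose out of reach is approached as far as the arm can. A call is refused whole if a number of a shift passes 1 or a number of a turn 1, either way. A call with a gripper value outside its range is refused whole. The fingers move at their own pace and stop on an object; the grip force is fixed at half the most. Time passes only in rows, so rows that do not move let the fingers close. It gives the time, the measured TCP pose, the force, the opening and the grip force at its end, in the units of the state.
- sensors.observe(): the state, without advancing time (a new reading comes with each control period).
- viewer.camera(name): name is "scene" or "top" or "wrist"; returns the picture (420x560x3 uint8, red, green, blue); there is no depth.
- viewer.camera_info(name): a dict with "K" (3x3 intrinsics, pixels), "rvec" (rotation vector, rad) and "tvec" (3), from world to camera coordinates, as OpenCV has them; the wrist camera has in their place "T_tool_cam" (4x4, takes a point from camera to tool coordinates, whose origin is the TCP and whose axes are the flange's). Camera axes: x right, y down, z forward; pixel columns grow to the right and rows downward; lengths in m; the calibration is good to about 2 mm. A picture is of the moment at which its call begins: read the wrist's pose just before it. camera_info takes no time and is no camera call.
- ctrl.close_job(): hands the job in; it is judged then, once.
Trained networks look in the newest picture that a camera, given by its name, has taken for a name from the list of things; names that differ only in an ending like _2 or _b are one class to them, and where a whole thing is asked for, a point or a joint stands for the part that bears it (a point fixed in the world has none). Each returns a list of dicts, best first, with "conf" (0 to 1); they miss things now and then, are a little off and sometimes report something else, mostly with a low value. They report only what shows in the picture. A call takes as long as a camera call. They do not tell look-alikes from the thing itself.
- viewer.search_frame(query, camera): "box" ([left, top, right, bottom] in pixels, round what is visible of it).
The state is a dict: "time": time; "q": joint angles; "qvel": joint speeds; "tau": joint torques, N m; "eef_pos": TCP position; "orientation": TCP orientation; "force": force on the tool from outside, world axes, zero at the start; "ft_torque": the same for the moment, N m; "finger_gap": finger opening in m; "finger_force": force on a finger pad.
Only numpy, scipy, OpenCV 4.12 (cv2) and the standard library are available. Lean on these libraries where they do the work, as an engineer would, in place of code of your own. Each camera call takes 0.05 s, during which the arm holds its last target. There are 200 camera calls.

## Task

The red trackball from the rack console lies loose in the white dished plate on top of the black network switch. Take the plate by its blue handle, lift it clear of the switch before you turn it, then give it a quarter turn counter-clockwise (seen from above) so that the gap in its lip faces the inspection camera, with the ball straight in front of the lens at lens height and about 100 mm from it. Keep the ball in the middle of the plate all the way without touching it, leave the camera and the other things alone, and finish while holding the plate there, still and level.

Things in the scene. Friction and masses are not known exactly. Their poses are not given: they have to be found in the camera images.
- dish: White plastic dished plate, 112 mm across, about 130 g, loose on the switch. Origin: centre of flat underside, z up. Floor: shallow funnel sloping 10 degrees to the middle (6 mm above underside); lip to 30 mm height with one gap 52 mm wide centred at +x, an orange mark at each side of it. Handle at -x, at the start towards the robot. Tilts near 10 degrees or jerks make the ball roll.
- dish_handle (a point): Grip point in the plate's blue handle block, 90 mm from its centre along -x, 40 mm above its underside; axes as the plate. The upright block is 24 mm along x, 20 mm along y, 12 to 54 mm above the underside; a neck 16 mm wide, at 13 to 23 mm, joins it to the lip. Pinch across y from above, free on both sides; a firm grip (40 N) avoids sagging.
- ball_center (a point): Centre of the loose red plastic ball, 34 mm in diameter, about 35 g; in the middle of the plate it lies 23 mm above the plate's underside.
- ball: The same ball; its origin lies on its surface and turns with it as it rolls, so use the centre above.
- switch: Black network switch, a flat metal box 160 mm (x) by 260 mm (y) by 44 mm high, fixed to the bench; origin in the centre of its underside, ports on its +x face.
- camera: Inspection camera on a foot 90 mm wide, fixed on the bench at the robot's left; origin on the bench, z up. It looks level along its own -x, roughly world -y. Its round white front (44 mm) is 40 mm ahead of the origin; its top is 175 mm high, it reaches 75 mm behind. With the gap facing the lens, the plate's x axis points the same way as the camera's x axis.
- camera_lens (a point): Centre of the lens glass on the front of the camera, 150 mm above the bench; same axes as the camera.
- fan: Small black fan, 40 by 40 by 28 mm, loose on the bench, a bystander.
- module: Steel plug-in transceiver with a blue end, 68 by 14 by 12 mm, loose on the bench, a bystander.
- screwdriver: Screwdriver with a yellow handle, loose on the bench, a bystander.
Mind the look-alikes: they are no part of the job. What is shaped like the dish but yellow is not meant.

How it is judged:
On the way:
1. the plate is lifted at least 15 mm clear of the switch, not yet turned, the ball in its middle (height (world z) of dish above 0.059 m and angle between the x axis of dish and the x axis of camera, either way round above 0.85 rad and horizontal distance between ball_center and dish below 0.015 m and contact force between dish and the fingers above 0.5 N), for 0.2 s.
At the end, for the whole second after the job is handed in: The plate is held in the air by the fingers alone, still (under 30 mm/s) and level within 0.1 rad, its gap facing the camera within 0.2 rad, the ball within 10 mm of the plate's middle, 70 to 130 mm in front of the lens and within 20 mm of the lens axis sideways and in height (angle between the x axis of dish and the x axis of camera, either way round below 0.2 rad and x of dish_handle in the frame of camera_lens below -0.13 m and x of ball_center in the frame of camera_lens between -0.13 and -0.07 m and y of ball_center in the frame of camera_lens between -0.02 and 0.02 m and z of ball_center in the frame of camera_lens between -0.02 and 0.02 m and horizontal distance between ball_center and dish below 0.01 m and angle between dish's own z axis and vertical below 0.1 rad and linear speed of dish below 0.03 m/s and contact force between dish and the fingers above 1 N and contact force between dish and camera below 0.2 N); the arm keeps its last pose, push and grip.
It fails at once if the ball rolls more than 20 mm from the middle of the plate (horizontal distance between ball_center and dish above 0.02 m).
It fails at once if the ball is touched by the robot (contact force between any of the fingers, the arm and ball above 0.3 N).
It fails at once if the camera is bumped by the plate or the robot (contact force between any of dish, the arm, the fingers and camera above 2 N).
It fails at once if a bystander (fan, module or screwdriver) is moved by more than 20 mm (distance of any of fan, module, screwdriver from where it was at the start of the episode above 0.02 m).
It also fails if it takes over 51 s, if anything falls off the work surface, if the arm or the gripper's body presses on something with over 40 N, if the wrist force passes 120 N, or if a joint passes its speed limit or range.

## Working session

There is one attempt and no reset: what is moved stays moved. The work goes in short steps, Python scripts to look and compute and a shell command to move; the robot and the scene stay as the last step left them, time stands still between calls to the robot, and variables do not carry over. Pictures are saved under pics/ and viewed, at most 10 in all, crops included, and the job is handed in when it is done.

```bash
mkdir -p pics; cat > h.py <<'E'
from cell import sensors, viewer, ctrl
import numpy as np, cv2
def ray(cam,u,v):
    i=viewer.camera_info(cam);R=cv2.Rodrigues(np.array(i["rvec"],float))[0];t=np.array(i["tvec"],float).ravel()
    d=R.T@np.linalg.inv(np.array(i["K"]))@[u,v,1];return -R.T@t,d
def at_z(cam,u,v,z):
    c,d=ray(cam,u,v);return c+d*(z-c[2])/d[2]
def proj(cam,P):
    i=viewer.camera_info(cam);return cv2.projectPoints(np.array(P,float).reshape(-1,3),np.array(i["rvec"],float),np.array(i["tvec"],float),np.array(i["K"],float),None)[0].reshape(-1,2)
E
python3 - <<'E'
from h import *
s=sensors.observe();print({k:np.round(s[k],3) for k in ("time","eef_pos","orientation","force","finger_gap")})
for c in("top","scene"):
    cv2.imwrite(f"pics/{c}0.png",viewer.camera(c)[:,:,::-1])
    o=ray(c,280,210);print(c,np.round(o,3))
    for q in("dish","dish_handle","ball","camera","camera_lens","switch"):
        print(q,[(np.round(r["box"]),round(r["conf"],2)) for r in viewer.search_frame(q,c)[:3]])
E
```

```text
{'time': np.float64(0.0), 'eef_pos': array([0.295, 0.606, 0.222]), 'orientation': array([-3.14 ,  0.   ,  2.689]), 'force': array([-0.942,  0.419,  0.247]), 'finger_gap': np.float64(0.088)}
top [[ 0.285 -0.068  1.299]
 [ 0.176 -0.025 -0.984]]
dish [(array([328., 287., 383., 331.]), 0.61), (array([410., 156., 470., 194.]), 0.55)]
dish_handle [(array([323., 286., 378., 333.]), 0.97), (array([414., 153., 466., 194.]), 0.82), (array([267., 144., 305., 198.]), 0.62)]
ball [(array([279., 156., 293., 162.]), 0.4)]
camera [(array([ 77., 147., 137., 189.]), 0.56)]
camera_lens [(array([ 78., 151., 137., 192.]), 0.76)]
switch [(array([256., 138., 345., 204.]), 0.91)]
scene [[ 1.156 -0.233  0.98 ]
 [-0.591  0.169 -0.789]]
dish [(array([247., 233., 290., 290.]), 0.79), (array([159., 168., 209., 197.]), 0.7), (array([ 63., 289., 132., 335.]), 0.63)]
dish_handle [(array([164., 168., 208., 201.]), 0.83), (array([ 63., 289., 132., 336.]), 0.73), (array([248., 234., 290., 284.]), 0.62)]
ball [(array([263., 263., 276., 273.]), 0.7)]
camera [(array([409., 187., 469., 245.]), 0.8)]
camera_lens [(array([407., 188., 468., 246.]), 0.78)]
switch [(array([205., 235., 310., 320.]), 0.93)]
```

View pics/top0.png

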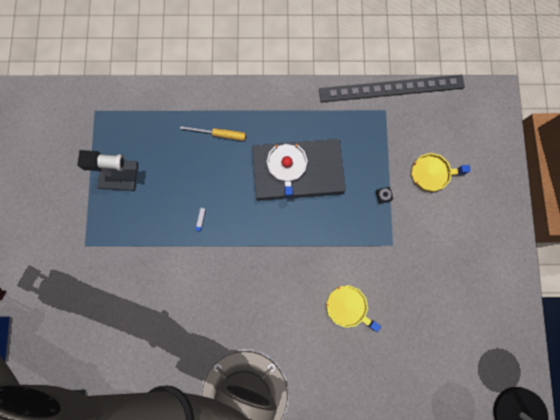

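View pics/scene0.png

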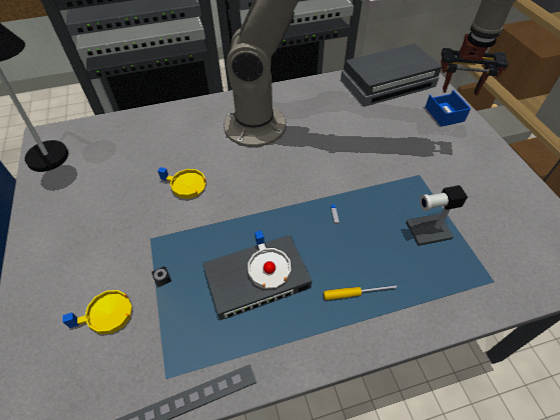

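Top view: the white plate with the ball is at (287,162) and its blue handle at (289,188). The camera has its foot near (118,175), its body over (78–122,160) and its front facing right (−y). The yellow dishes are the look-alikes.

```bash
cat > m.py <<'E'
from h import *
from scipy.optimize import least_squares
def cen(c,m,box):
    l,t,r,b=box;k=np.zeros(m.shape,bool);k[t:b,l:r]=1;ys,xs=np.nonzero(m&k);return xs.mean()+0,ys.mean()+0,len(xs)
def tri(a,b):
    A=np.zeros((3,3));y=np.zeros(3)
    for c,p in(("top",a),("scene",b)):
        o,d=ray(c,*p[:2]);d/=np.linalg.norm(d);M=np.eye(3)-np.outer(d,d);A+=M;y+=M@o
    X=np.linalg.solve(A,y);return X,np.linalg.norm(proj("top",X)[0]-a[:2])
E
python3 - <<'E'
from m import *
I={c:cv2.imread(f"pics/{c}0.png").astype(int) for c in("top","scene")}
red=lambda i:(i[:,:,2]>120)&(i[:,:,1]<80)&(i[:,:,0]<90)
blu=lambda i:(i[:,:,0]>110)&(i[:,:,2]<70)&(i[:,:,0]-i[:,:,1]>50)
a=cen("top",red(I["top"]),(265,140,310,180));b=cen("scene",red(I["scene"]),(250,250,290,285));print("ball",a,b,tri(a,b))
a=cen("top",blu(I["top"]),(278,176,300,200));b=cen("scene",blu(I["scene"]),(250,228,270,250));print("handle",a,b,tri(a,b), at_z("top",*a[:2],.044+.05))
w=lambda i:(i.min(2)>140)
a=cen("top",w(I["top"]),(90,145,130,175));b=cen("scene",w(I["scene"]),(415,185,455,215));print("white barrel",a,b,tri(a,b))
p=[cv2.resize(I["top"][130:205,70:145].astype(np.uint8),(400,400),interpolation=2),cv2.resize(I["scene"][175:250,400:475].astype(np.uint8),(400,400),interpolation=2)]
cv2.imwrite("pics/cam.png",np.hstack(p))
print(sensors.observe()["time"])
E
```

```text
ball (np.float64(286.4810126582278), np.float64(161.43037974683546), 79) (np.float64(268.8315789473684), np.float64(266.41052631578947), 95) (array([ 0.64663236, -0.11884484,  0.06917399]), np.float64(0.22850563572544605))
handle (np.float64(288.20338983050846), np.float64(190.57627118644066), 59) (np.float64(258.82142857142856), np.float64(234.0), 56) (array([ 0.55549505, -0.121589  ,  0.09443092]), np.float64(0.129413791360839)) [ 0.55565786 -0.12125577  0.094     ]
white barrel (np.float64(108.98828125), np.float64(160.73828125), 256) (np.float64(436.3707317073171), np.float64(198.3609756097561), 205) (array([0.62339686, 0.35800511, 0.1581231 ]), np.float64(0.2872735494054713))
0.7
```

View pics/cam.png

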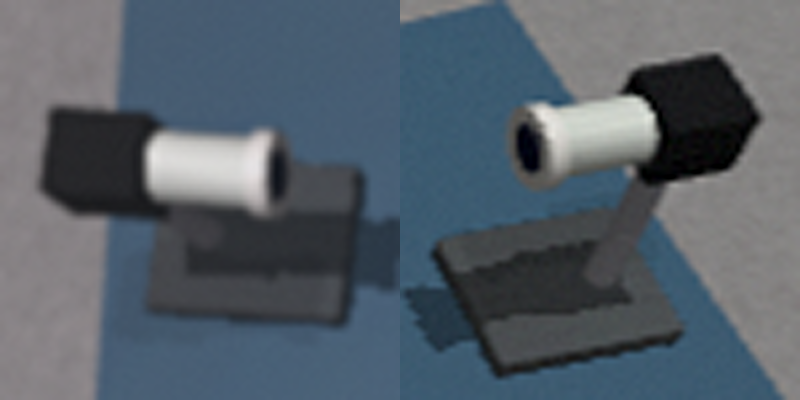

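Left crop (top view): the lens rim is at about (272,172) and the foot's front edge runs (362,170)–(350,322). Right crop (scene): lens glass at about (530,148), foot corners (435,245), (500,375), (683,330).

```bash
python3 - <<'E'
from m import *
s=75/400
T=lambda x,y:(70+x*s,130+y*s); S=lambda x,y:(400+(x-400)*s,175+y*s)
print("lens",tri(T(277,172),S(530,148)), at_z("top",*T(277,172),.15), at_z("scene",*S(530,148),.15))
bk=tri(T(150,166),S(650,132)); print("barrel back",bk)
L=tri(T(277,172),S(530,148))[0]; d=bk[0]-L; print("yaw barrel",np.degrees(np.arctan2(d[1],d[0])))
for n,q in("top",[T(362,170),T(350,322),T(148,310),T(162,168)]),("scene",[S(435,245),S(500,368),S(683,328),S(590,205)]):
    P=np.array([at_z(n,*p,.012)[:2] for p in q]);print(n,np.round(P,3).tolist())
    e=np.diff(P,axis=0);print(np.round(np.degrees(np.arctan2(e[:,1],e[:,0])),1),np.round(np.linalg.norm(e,axis=1),3))
E
```

```text
lens (array([0.62177633, 0.32622647, 0.14881546]), np.float64(0.16502538581656115)) [0.6212541  0.32540302 0.15      ] [0.6225618  0.32590148 0.15      ]
barrel back (array([0.62673166, 0.39279479, 0.14378671]), np.float64(0.3991842014292894))
yaw barrel 85.74276540393859
top [[0.663, 0.325], [0.575, 0.327], [0.582, 0.44], [0.664, 0.437]]
[178.6  86.5  -1.6] [0.088 0.113 0.082]
scene [[0.582, 0.332], [0.668, 0.326], [0.673, 0.436], [0.582, 0.431]]
[  -3.6   87.2 -176.9] [0.086 0.109 0.091]
```

```bash
python3 -m pendant '[[[0,0,-1],[0.29,-0.81,0],1],[[0,0,-1],[0.29,-0.81,0],1],[[0,0,-1],[0.29,-0.81,0],1],[[0,0,-1],[0.29,-0.81,0],1],[[0,0,-1],[0.29,-0.81,0],1],[[0,0,-1],[0.29,-0.81,0],1],[[0,0,-1],[0.29,-0.81,0],1],[[0,0,-1],[0.29,-0.81,0],1],[[0,0,-1],[0.29,-0.81,0],1],[[0,0,-1],[0.29,-0.81,0],1]]'
```

```text
time: 1.7
eef_pos: [0.3826, 0.363, 0.2229]
orientation: [3.141, -0.0, 1.813]
force: [0.3, -0.3, -0.7]
finger_gap: 0.088
finger_force: 0.0
```

```bash
python3 -m pendant '[[[0,0,-1],[0.29,-0.81,0],1],[[0,0,-1],[0.29,-0.81,0],1],[[0,0,-1],[0.29,-0.81,0],1],[[0,0,-1],[0.29,-0.81,0],1],[[0,0,-1],[0.29,-0.81,0],1],[[0,0,-1],[0.29,-0.81,0],1],[[0,0,-1],[0.29,-0.81,0],1],[[0,0,-1],[0.29,-0.81,0],1],[[0,0,-1],[0.29,-0.81,0],1],[[0,0,-1],[0.29,-0.81,0],1]]'
python3 -m pendant '[[[0,0,-1],[0.29,-0.81,0],1],[[0,0,-1],[0.29,-0.81,0],1],[[0,0,-1],[0.29,-0.81,0],1],[[0,0,-1],[0.29,-0.81,0],1],[[0,0,-1],[0.29,-0.81,0],1],[[0,0,-1],[0.29,-0.81,0],1],[[0,0,-1],[0.29,-0.81,0],1],[[0,0,-1],[0.29,-0.81,0],1],[[0,0,-1],[0.29,-0.81,0],1],[[0,0,-1],[0.29,-0.81,0],1]]'
python3 - <<'E'
from m import *
s=sensors.observe();print(s["q"],s["eef_pos"],s["orientation"])
im=viewer.camera("wrist");cv2.imwrite("pics/w1.png",im[:,:,::-1]);i=viewer.camera_info("wrist");K=np.array(i["K"]);T=np.array(i["T_tool_cam"])
from scipy.spatial.transform import Rotation as Ro
W=np.eye(4);W[:3,:3]=Ro.from_euler("xyz",s["orientation"]).as_matrix();W[:3,3]=s["eef_pos"];W=W@T
def wz(u,v,z):
    d=W[:3,:3]@np.linalg.inv(K)@[u,v,1];c=W[:3,3];return c+d*(z-c[2])/d[2]
b=im.astype(int)[:,:,::-1]
for n,m,z in(("ball",(b[:,:,2]>120)&(b[:,:,1]<80)&(b[:,:,0]<90),.067),("handle",(b[:,:,0]>110)&(b[:,:,2]<70)&(b[:,:,0]-b[:,:,1]>50),.098)):
    k,l,st,ce=cv2.connectedComponentsWithStats(m.astype(np.uint8))
    for j in np.argsort(-st[1:,4])[:2]+1: print(n,st[j],ce[j],wz(*ce[j],z))
    j=np.argmax(st[1:,4])+1
    if n=="handle":
        for c in cv2.boxPoints(cv2.minAreaRect(np.argwhere(l==j)[:,::-1].astype(np.float32))): print(np.round(wz(*c,z),4))
E
```

```text
time: 2.7
eef_pos: [0.4699, 0.1194, 0.2228]
orientation: [3.141, -0.0, 0.937]
force: [1.0, -0.2, -0.1]
finger_gap: 0.0878
finger_force: 0.0
time: 3.7
eef_pos: [0.5565, -0.124, 0.2226]
orientation: [3.141, -0.0, 0.065]
force: [0.9, 0.3, 0.6]
finger_gap: 0.0878
finger_force: 0.0
[-0.49678424  0.38049514  0.7855376   1.84974042 -0.30952862  1.03763384
 -1.09351256] [ 0.5565482  -0.12403958  0.22264012] [ 3.14123271e+00 -6.36517456e-05  6.45103634e-02]
ball [268  87  26  33 656] [280.63109756 103.05945122] [ 0.64685305 -0.12235046  0.067     ]
handle [266 187  22  26 513] [276.62768031 199.61988304] [ 0.55827604 -0.12415179  0.098     ]
handle [ 63 241  12   6  46] [ 68.67391304 243.13043478] [0.50142479 0.07633993 0.098     ]
[ 0.5697 -0.1135  0.098 ]
[ 0.571 -0.133  0.098]
[ 0.5468 -0.1348  0.098 ]
[ 0.5455 -0.1148  0.098 ]
```

View pics/w1.png

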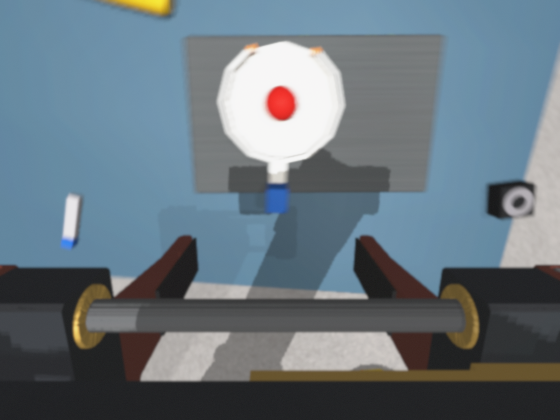

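The wrist view confirms the white dish, with its handle at (277,200) nearly under the tool, the ball at (281,103) and the fingers clear on both sides. Both estimates agree within 3 mm, so I'll descend.

```bash
python3 -m pendant '[[[0,0,-0.3],[0.03,0.03,-0.6],1],[[0,0,0],[0,0,-0.6],1],[[0,0,0],[0,0,-0.6],1],[[0,0,0],[0,0,-0.6],1],[[0,0,0],[0,0,-0.6],1],[[0,0,0],[0,0,-0.6],1],[[0,0,0],[0,0,-0.6],1],[[0,0,0],[0,0,-0.6],1],[[0,0,0],[0,0,-0.2],1],[[0,0,0],[0,0,-0.2],1]]'
python3 - <<'E'
from m import *
cv2.imwrite("pics/s2.png",cv2.resize(viewer.camera("scene")[200:330,190:330,::-1],(560,520),interpolation=2))
E
```

```text
time: 4.75
eef_pos: [0.5572, -0.1218, 0.0664]
orientation: [3.141, 0.0, 0.043]
force: [-0.2, -1.0, 1.5]
finger_gap: 0.0878
finger_force: 0.0
```

View pics/s2.png

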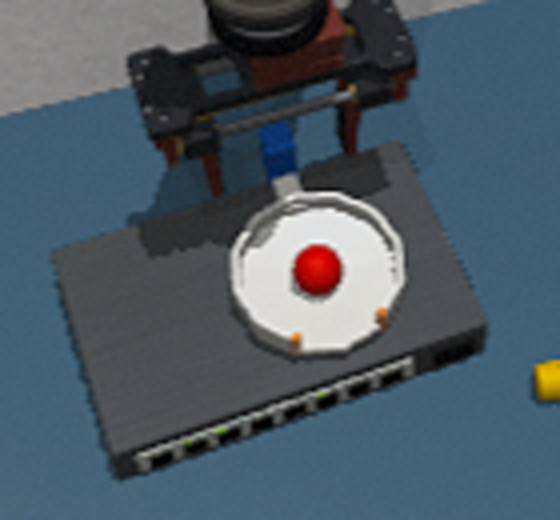

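The handle stands between the open fingers, and the ball is centred at (317,270) in the crop. I'll close slowly.

```bash
python3 -m pendant '[[[0,0,0],[0,0,0],0.7],[[0,0,0],[0,0,0],0.5],[[0,0,0],[0,0,0],0.38],[[0,0,0],[0,0,0],0.33],[[0,0,0],[0,0,0],0.3],[[0,0,0],[0,0,0],0.28],[[0,0,0],[0,0,0],0.26],[[0,0,0],[0,0,0],0.24],[[0,0,0],[0,0,0],0.22],[[0,0,0],[0,0,0],0.2]]'
python3 -m pendant '[[[0,0,0],[0,0,0],0.1],[[0,0,0],[0,0,0],0],[[0,0,0],[0,0,0],0],[[0,0,0],[0,0,0],0]]'
```

```text
time: 5.8
eef_pos: [0.5571, -0.1212, 0.0666]
orientation: [3.141, 0.0, 0.045]
force: [-0.2, -0.6, -0.3]
finger_gap: 0.02
finger_force: 29.9
time: 6.2
eef_pos: [0.5572, -0.1212, 0.0667]
orientation: [3.141, 0.0, 0.044]
force: [-0.3, -1.2, -0.4]
finger_gap: 0.0198
finger_force: 29.9
```

```bash
python3 -m pendant '[[[0,0,0],[0,0,0.03],0],[[0,0,0],[0,0,0.06],0],[[0,0,0],[0,0,0.1],0],[[0,0,0],[0,0,0.14],0],[[0,0,0],[0,0,0.17],0],[[0,0,0],[0,0,0.17],0],[[0,0,0],[0,0,0.14],0],[[0,0,0],[0,0,0.1],0],[[0,0,0],[0,0,0.06],0],[[0,0,0],[0,0,0.03],0]]'
cat > chk.py <<'E'
import sys
from m import *
I={c:viewer.camera(c)[:,:,::-1].astype(int) for c in("top","scene")}
red=lambda i:(i[:,:,2]>120)&(i[:,:,1]<80)&(i[:,:,0]<90)
blu=lambda i:(i[:,:,0]>110)&(i[:,:,2]<70)&(i[:,:,0]-i[:,:,1]>50)
def big(m):
    k,l,st,ce=cv2.connectedComponentsWithStats(m.astype(np.uint8));j=np.argmax(st[1:,4])+1;return (*ce[j],st[j,4])
a,b=big(red(I["top"])),big(red(I["scene"]));X,e=tri(a,b);print("ball",np.round(X,4),round(e,2),a,b)
s=sensors.observe();p=np.array(s["eef_pos"]);d=X[:2]-p[:2]
print("tcp",np.round(p,4),np.round(s["orientation"],3),"ball-tcp dist",np.linalg.norm(d),"ang",np.degrees(np.arctan2(d[1],d[0])),"dz",X[2]-p[2],"gap",s["finger_gap"],s["finger_force"])
if len(sys.argv)>1:
    c=sys.argv[1];l,t,w=map(int,sys.argv[2:5]);cv2.imwrite(f"pics/{sys.argv[5]}.png",cv2.resize(I[c][t:t+w,l:l+w].astype(np.uint8),(560,560),interpolation=2))
E
python3 chk.py scene 200 180 140 s3
```

```text
time: 7.2
eef_pos: [0.5572, -0.1211, 0.0968]
orientation: [-3.142, -0.0, 0.045]
force: [-0.1, 1.7, -1.6]
finger_gap: 0.0198
finger_force: 29.9Traceback (most recent call last):
  File "chk.py", line 8, in <module>
    a,b=big(red(I["top"])),big(red(I["scene"]));X,e=tri(a,b);print("ball",np.round(X,4),round(e,2),a,b)
        ~~~^^^^^^^^^^^^^^^
  File "chk.py", line 7, in big
    k,l,st,ce=cv2.connectedComponentsWithStats(m.astype(np.uint8));j=np.argmax(st[1:,4])+1;return (*ce[j],st[j,4])
                                                                     ~~~~~~~~~^^^^^^^^^^
    return _wrapfunc(a, 'argmax', axis=axis, out=out, **kwds)
    return bound(*args, **kwds)
ValueError: attempt to get argmax of an empty sequence
```

The robot hides the ball from the top camera, so I'll use the scene camera with a known height.

```bash
python3 - <<'E'
s=open("chk.py").read()
a=s.index("a,b=big");b=s.index("s=sensors")
s=s[:a]+'''s=sensors.observe();z=s["eef_pos"][2]-.0667+.067
b=big(red(I["scene"]));X=at_z("scene",*b[:2],z);print("ball(scene)",np.round(X,4),b)
if red(I["top"]).sum()>30: print("top",at_z("top",*big(red(I["top"]))[:2],z),big(red(I["top"])))
'''+s[b:]
open("chk.py","w").write(s)
E
python3 chk.py scene 200 180 140 s3
```

```text
ball(scene) [ 0.6453 -0.1167  0.0968] (np.float64(269.44329896907215), np.float64(260.4020618556701), np.int32(97))
tcp [ 0.5571 -0.1211  0.0965] [3.142 0.    0.045] ball-tcp dist 0.08829868126788339 ang 2.867328647456789 dz 0.00030000000000002247 gap 0.01981755646211138 29.946179687976837
```

View pics/s3.png

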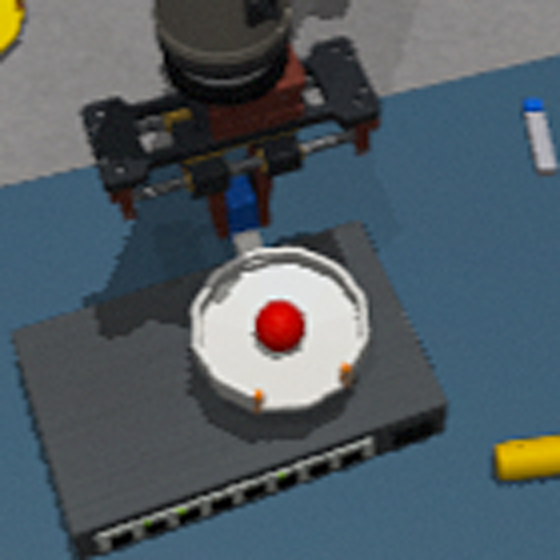

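Plate lifted level and unturned; the ball is in the middle at (280,326). Now I'll lift to lens height.

```bash
python3 -m pendant '[[[0,0,0],[0,0,0.05],0],[[0,0,0],[0,0,0.12],0],[[0,0,0],[0,0,0.2],0],[[0,0,0],[0,0,0.25],0],[[0,0,0],[0,0,0.27],0],[[0,0,0],[0,0,0.27],0],[[0,0,0],[0,0,0.25],0],[[0,0,0],[0,0,0.2],0],[[0,0,0],[0,0,0.12],0],[[0,0,0],[0,0,0.05],0]]'
python3 -m pendant '[[[0,0,0.04],[0.01,0.03,0],0],[[0,0,0.1],[0.02,0.06,0],0],[[0,0,0.16],[0.03,0.09,0],0],[[0,0,0.22],[0.03,0.12,0],0],[[0,0,0.28],[0.04,0.15,0],0],[[0,0,0.33],[0.04,0.17,0],0],[[0,0,0.37],[0.04,0.19,0],0],[[0,0,0.4],[0.04,0.2,0],0],[[0,0,0.4],[0.04,0.2,0],0],[[0,0,0.4],[0.04,0.2,0],0]]'
python3 chk.py
```

```text
time: 8.4
eef_pos: [0.5573, -0.1211, 0.1505]
orientation: [-3.142, -0.0, 0.045]
force: [-0.0, -0.8, -1.4]
finger_gap: 0.0197
finger_force: 29.9
time: 9.4
eef_pos: [0.5672, -0.0782, 0.1501]
orientation: [-3.142, -0.0, 0.283]
force: [-0.1, 0.3, -1.8]
finger_gap: 0.0198
finger_force: 29.9
ball(scene) [ 0.6522 -0.0502  0.1503] (np.float64(295.1682242990654), np.float64(245.14953271028037), np.int32(107))
tcp [ 0.5674 -0.0775  0.15  ] [-3.141 -0.     0.283] ball-tcp dist 0.08905474211735986 ang 17.855684529409068 dz 0.000300000000000078 gap 0.019751601190032882 29.946080446243286
```

```bash
python3 -m pendant '[[[0,0,0.1],[0.01,0.05,0],0],[[0,0,0.2],[0.02,0.1,0],0],[[0,0,0.3],[0.03,0.15,0],0],[[0,0,0.4],[0.04,0.2,0],0],[[0,0,0.4],[0.04,0.2,0],0],[[0,0,0.4],[0.04,0.2,0],0],[[0,0,0.4],[0.04,0.2,0],0],[[0,0,0.4],[0.04,0.2,0],0],[[0,0,0.4],[0.04,0.2,0],0],[[0,0,0.4],[0.04,0.2,0],0]]'
python3 -m pendant '[[[0,0,0.4],[0.04,0.2,0],0],[[0,0,0.4],[0.04,0.2,0],0],[[0,0,0.4],[0.04,0.2,0],0],[[0,0,0.4],[0.04,0.2,0],0],[[0,0,0.4],[0.04,0.2,0],0],[[0,0,0.4],[0.04,0.2,0],0],[[0,0,0.4],[0.04,0.2,0],0],[[0,0,0.4],[0.04,0.2,0],0],[[0,0,0.4],[0.04,0.2,0],0],[[0,0,0.4],[0.04,0.2,0],0]]'
python3 chk.py; python3 -c "
from h import *;print(sensors.observe()['q'])"
```

```text
time: 10.5
eef_pos: [0.5774, -0.0273, 0.1501]
orientation: [3.142, 0.0, 0.58]
force: [-0.5, 0.2, -1.4]
finger_gap: 0.0201
finger_force: 29.9
time: 11.5
eef_pos: [0.5894, 0.0327, 0.15]
orientation: [-3.142, 0.0, 0.929]
force: [0.1, -0.3, -1.6]
finger_gap: 0.0199
finger_force: 29.9
ball(scene) [0.6416 0.1076 0.1503] (np.float64(352.0792079207921), np.float64(227.1089108910891), np.int32(101))
tcp [0.5895 0.0335 0.15  ] [-3.141e+00 -1.000e-03  9.290e-01] ball-tcp dist 0.09060205793252753 ang 54.86943418626634 dz 0.0002999999999999947 gap 0.01978239507541028 29.945936501026154
[-0.52996373  0.45085142  0.48352073  1.85833941 -0.26329425  0.89534711
 -0.56337426]
```

```bash
python3 -m pendant '[[[0,0,0.1],[0.01,0.05,0],0],[[0,0,0.2],[0.02,0.1,0],0],[[0,0,0.3],[0.03,0.15,0],0],[[0,0,0.4],[0.04,0.2,0],0],[[0,0,0.4],[0.04,0.2,0],0],[[0,0,0.4],[0.04,0.2,0],0],[[0,0,0.4],[0.04,0.2,0],0],[[0,0,0.4],[0.04,0.2,0],0],[[0,0,0.4],[0.04,0.2,0],0],[[0,0,0.4],[0.04,0.2,0],0]]'
python3 -m pendant '[[[0,0,0.4],[0.06,0.22,0],0],[[0,0,0.4],[0.06,0.24,0],0],[[0,0,0.4],[0.06,0.24,0],0],[[0,0,0.4],[0.05,0.24,0],0],[[0,0,0.36],[0.05,0.21,0],0],[[0,0,0.32],[0.04,0.19,0],0],[[0,0,0.26],[0.03,0.16,0],0],[[0,0,0.2],[0.03,0.12,0],0],[[0,0,0.14],[0.01,0.08,0],0],[[0,0,0.08],[0.01,0.05,0],0]]'
python3 -m pendant '[[[0,0,0],[0,0,0],0],[[0,0,0],[0,0,0],0],[[0,0,0],[0,0,0],0],[[0,0,0],[0,0,0],0],[[0,0,0],[0,0,0],0]]'
python3 chk.py scene 340 150 140 s4
```

```text
time: 12.6
eef_pos: [0.5996, 0.0837, 0.15]
orientation: [-3.142, 0.0, 1.226]
force: [-1.1, 0.3, -0.8]
finger_gap: 0.0201
finger_force: 29.9
time: 13.6
eef_pos: [0.6115, 0.1358, 0.1501]
orientation: [-3.142, 0.0, 1.482]
force: [0.6, -0.4, -1.9]
finger_gap: 0.0201
finger_force: 29.9
time: 14.1
eef_pos: [0.6115, 0.1356, 0.1501]
orientation: [3.142, 0.0, 1.481]
force: [-0.2, 0.9, -1.7]
finger_gap: 0.0198
finger_force: 29.9
ball(scene) [0.6193 0.2326 0.1504] (np.float64(392.3404255319149), np.float64(209.59574468085106), np.int32(47))
tcp [0.6115 0.1356 0.1501] [ 3.142 -0.     1.481] ball-tcp dist 0.0972715117906152 ang 85.39690558779152 dz 0.0003000000000000502 gap 0.019985604245848464 29.946025013923645
```

View pics/s4.png

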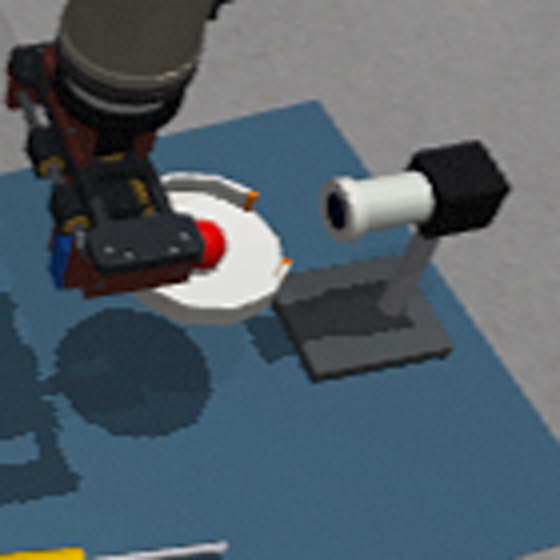

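The ball is partly hidden by the gripper at (210,245) and the gap's orange marks at (252,200) and (287,263) face the lens at (340,210). I'll check the ball's place from the wrist camera.

```bash
python3 - <<'E'
from m import *
from scipy.spatial.transform import Rotation as Ro
s=sensors.observe();im=viewer.camera("wrist");cv2.imwrite("pics/w2.png",im[:,:,::-1]);i=viewer.camera_info("wrist");K=np.array(i["K"])
W=np.eye(4);W[:3,:3]=Ro.from_euler("xyz",s["orientation"]).as_matrix();W[:3,3]=s["eef_pos"];W=W@np.array(i["T_tool_cam"])
b=im.astype(int)[:,:,::-1];m=(b[:,:,2]>120)&(b[:,:,1]<80)&(b[:,:,0]<90)
k,l,st,ce=cv2.connectedComponentsWithStats(m.astype(np.uint8));j=np.argmax(st[1:,4])+1
d=W[:3,:3]@np.linalg.inv(K)@[*ce[j],1];c=W[:3,3];X=c+d*(.1504-c[2])/d[2];print(st[j],ce[j],X)
r=X[:2]-s["eef_pos"][:2];print(np.linalg.norm(r),np.degrees(np.arctan2(r[1],r[0])))
L=np.array([.6218,.326]);y=np.radians(87);e=X[:2]-L;print("lens frame",e@[np.cos(y),np.sin(y)],e@[-np.sin(y),np.cos(y)])
E
```

```text
[ 243   47   67   74 3884] [275.9976828   83.54634398] [0.62014362 0.2253521  0.1504    ]
0.0901388828149729 84.49220510947359
lens frame -0.10059665209446925 -0.0036133945637631237
```

View pics/w2.png

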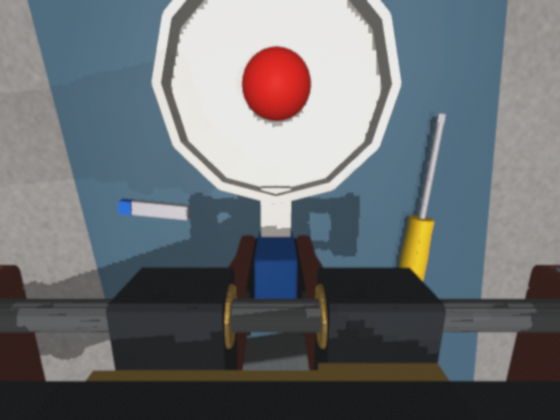

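The wrist view shows the ball at (276,84), in the middle of the plate. It is 101 mm from the lens and 4 mm to the side, at lens height, with the gap facing the camera. Handing in.

```bash
python3 -c "
from cell import ctrl;print(ctrl.close_job())"
```

```text
the job is handed in; nothing more can be done
None
```

The job is handed in: the plate is held still and level with its gap facing the camera and the ball in its middle, measured about 101 mm from the lens and 4 mm off its axis; the verdict was not shown.

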